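# Sweep the loose jar lids into the lid tray

## Robot

A 6-joint arm with a two-finger parallel gripper is mounted at the origin on the work surface. World frame = base frame: x ahead of the robot, y to its left, z up, the work surface at z = 0. Lengths are in m, angles in rad, forces in N, time in s.
With the tool pointing down it reaches from about 0.3 to 0.875 m from the base axis. Payload 6.4 kg.
Tool frame: the origin (TCP) lies midway between the tips of the shut fingers; the grasp point (between the pads) lies 19 mm behind it (grasp_offset is the distance from the TCP to the grasp point, in m); z points along the fingers, y is the line along which they close (so a half turn about z gives the same grasp; the last joint's range is limited). The gripper opens to 85 mm and grips with 20 to 120 N. Pads are 22 mm wide; open, the fingers measure 114 mm over their backs; the gripper's body (76 mm by 85 mm) begins 54 mm behind the grasp point. The pads swing forward as they close: fully open they stand 13 mm farther back than shut.
Start: joints at [-0.206, 0.181, 1.607, -0, 1.354, -0.206], TCP at [0.575, 0, 0.231] pointing down, gripper open.
Joint ranges: [-2.99, 2.99], [-0.89, 2.07], [0.3, 2.58], [-1.14, 4.28], [0, 2.63], [-3.12, 3.12]. Speed limits (rad/s): [2.57, 2.57, 3.01, 3.14, 3.14, 3.14].

## Interface

Orientations are given as a unit quaternion [w, x, y, z].
In Python, from bench import * gives the robot as it stands. The module is installed in compiled form; this text tells all that it offers.
- The arm moves only by the tool servo_tool, never from a script. Its argument "commands" is text: rows parted by semicolons, each of 7 numbers parted by spaces: the turn, a rotation vector about the tool's x, y, z in rad, then the shift along the tool's x, y, z in mm, then the opening, from 0 (shut) to 1 (fully open). In form: wx wy wz dx dy dz claw; .... A call has 1 to 5 rows; each row shifts and turns the commanded pose from where the row before left it, along the tool's axes as they then stand; what a row does not reach is not made up. A row lasts 1/8 s, in which the tool goes at most 62.5 mm and 10.7 degrees, less where a joint would pass 70% of its speed; a pose out of reach is approached as far as the arm can. A call with a gripper value outside its range is refused whole. The fingers move at their own pace and stop on an object; the grip force is fixed at half the most. Time passes only in rows, so rows that do not move let the fingers close. It gives the time, the measured TCP pose, the force, the opening and the grip force at its end, in the units of the state.
- get_obs(): the state, without advancing time (a new reading comes with each control period).
- camera(name): name is "scene" or "side" or "wrist"; returns the picture (400x640x3 uint8, blue, green, red); there is no depth.
- calibration(name): a dict with "fx", "fy", "cx", "cy" (pixels), "k1" (the pictures are not rectified: a ray, as slopes to the right and down, at radius r is drawn at 1 + k1 r^2 times it, then the intrinsics apply), "R" (3x3) and "t" (3): a world point X has camera coordinates R X + t. Camera axes: x right, y down, z forward; pixel columns grow to the right and rows downward; lengths in m; the calibration is good to about 2 mm. A picture is of the moment at which its call begins: read the wrist's pose just before it. calibration takes no time and is no camera call; for the wrist camera it gives the pose at the moment of the call.
- hand_in(): hands the job in; it is judged then, once.
The state is a dict: "time_s": time; "q": joint angles; "dq": joint speeds; "joint_efforts": joint torques, N m; "eef_pos": TCP position; "eef_rot": TCP orientation; "wrist_force": force on the tool from outside, world axes, zero at the start; "torque": the same for the moment, N m; "opening": opening from 0.0 (shut) to 1.0 (fully open); "grasp_force": force on a finger pad.
Only numpy, scipy, OpenCV 4.12 (cv2) and the standard library are available. Lean on these libraries where they do the work, as an engineer would, in place of code of your own. Each camera call takes 0.05 s, during which the arm holds its last target. There are 200 camera calls.

## Task

Clear the painter's table: with your closed fingers, push the two loose jar lids (red and blue) along the table through the open side of the yellow tray until both lie flat and wholly inside it. Slide them steadily: do not pinch them between the fingers, pick them up, tip them over or flick them, and leave the jars, eraser, sanding block, mug, bottle and palette knife where they stand.

Things in the scene. Friction and masses are not known exactly. Their poses are not given: they have to be found in the camera images.
- tray: lid tray fixed to the table, open towards the robot: yellow walls 30 mm high, 12 mm thick on its left, right and far sides round a white base level with the table (no lip). Inside 120 mm deep (x) by 220 mm wide (y). Origin at the centre of the inside, on the table; x points from mouth to far wall: mouth line at x = -60 mm, far wall's inner face x = +60 mm, side walls' inner faces y = -110, +110 mm
- lid_red: loose red plastic screw lid of a paint jar, lying flat with a small white dot on its top: 46 mm across and 20 mm high, about 30 g; origin at the centre of its underside, z up; slides on the table when pushed at its side with about 0.3 N. It starts nearer the robot than the tray
- lid_blue: loose blue plastic screw lid of a paint jar, lying flat with a small white dot on its top: 46 mm across and 20 mm high, about 30 g; origin at the centre of its underside, z up; slides on the table when pushed at its side with about 0.3 N. It starts nearer the robot than the tray
- pot_small: bystander among the lids, in the same row: small amber jar with a black cap, 44 mm across, 58 mm high, loose; origin at the centre of its underside
- pot_ochre: bystander among the lids, in the same row: clear glass jar with a yellow cap, 48 mm across, 62 mm high, loose; origin at the centre of its underside
- eraser: bystander at the left: white eraser in a brown sleeve, 56 x 26 x 16 mm, loose; origin at the centre of its underside
- sanding_block: bystander at the right: cork sanding block with a dark top, 70 x 45 x 31 mm, loose; origin at the centre of its underside
- brush_mug: bystander, far left: blue mug 80 mm across and 95 mm high with brushes standing up to 200 mm, loose; origin at the centre of its underside
- gesso_bottle: bystander, far right: white bottle with a blue cap, 72 mm across, 170 mm high, loose; origin at the centre of its underside
- palette_knife: bystander at the right: palette knife 200 mm long, lying flat, loose; origin near its middle, on the table

How it is judged:
By the outcome, as a careful person would: the job done as asked, in the order asked, and still so for the second after the job is handed in, with the robot touching nothing.
It also fails if it takes over 64 s, if anything falls off the work surface, if the arm or the gripper's body presses on something with over 40 N, if the wrist force passes 120 N, or if a joint passes its speed limit or range.

## Working session

There is one attempt and no reset: what is moved stays moved. The work goes in short steps, Python scripts to look and compute and a tool call to move; the robot and the scene stay as the last step left them, time stands still between calls to the robot, and variables do not carry over. Pictures are saved under pics/ and viewed, at most 10 in all, crops included, and the job is handed in when it is done.

Besides the shell and the picture viewer there is one more tool, called after "Call:" as name(argument=value, ...) on one line, values as JSON. servo_tool: Moves the arm, as the interface text tells. Its arguments: {"type":"object","properties":{"commands":{"type":"string"}},"required":["commands"]}

```bash
mkdir -p pics
cat > h.py <<'E'
from bench import *
import numpy as np, cv2
def ray(cal,u,v):
    p=np.array([(u-cal["cx"])/cal["fx"],(v-cal["cy"])/cal["fy"]]);s=p.copy()
    for _ in range(20): s=p/(1+cal["k1"]*(s@s))
    R=np.array(cal["R"]);t=np.array(cal["t"])
    return -R.T@t, R.T@np.array([s[0],s[1],1.])
def onz(cal,u,v,z):
    c,d=ray(cal,u,v); return c+d*(z-c[2])/d[2]
E
python3 - <<'E'
from h import *
o=get_obs();print(o)
for n in("scene","wrist"):
    c=calibration(n);cv2.imwrite(f"pics/{n}0.png",camera(n));print(n,-np.array(c["R"]).T@c["t"],c["R"])
E
```

```text
{'time_s': 0.0, 'q': array([-2.06303665e-01,  1.81563647e-01,  1.60799833e+00,  6.26977803e-06,
        1.35381659e+00, -2.06287656e-01]), 'dq': array([-0.00048626, -0.00108162, -0.00068822,  0.00099323, -0.00025729,
        0.00186579]), 'joint_efforts': array([ 3.41415571e-04, -4.44869328e+01, -3.51340663e+01, -2.51131587e-04,
        9.11703974e-03,  3.43231875e-05]), 'eef_pos': array([5.74445659e-01, 1.33405784e-04, 2.30376131e-01]), 'eef_rot': array([-7.49036481e-04,  7.07112639e-01,  7.07100360e-01, -4.86127767e-04]), 'wrist_force': array([-0.28136215, -0.91998141,  0.33164064]), 'torque': array([ 0.00055932, -0.00435967, -0.01293668]), 'grasp_force': 0.0, 'opening': 0.9971379117744033}
scene [ 1.166923   -0.09046381  1.06395965] [[ 7.99899993e-02  9.96795666e-01  5.26118900e-06]
 [ 8.55007941e-01 -6.86092269e-02 -5.14056607e-01]
 [-5.12409037e-01  4.11238860e-02 -8.57756262e-01]]
wrist [0.5754717  0.06990826 0.3724518 ] [[ 0.99999752  0.00102259 -0.00197852]
 [ 0.00152239 -0.9622631   0.27211655]
 [-0.00162559 -0.27211889 -0.96226227]]
```

View pics/scene0.png

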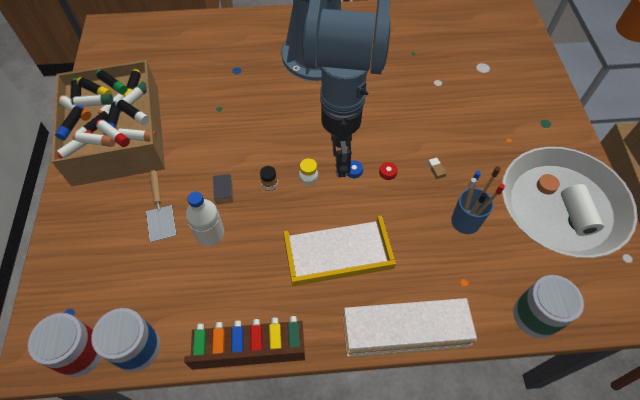

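View pics/wrist0.png

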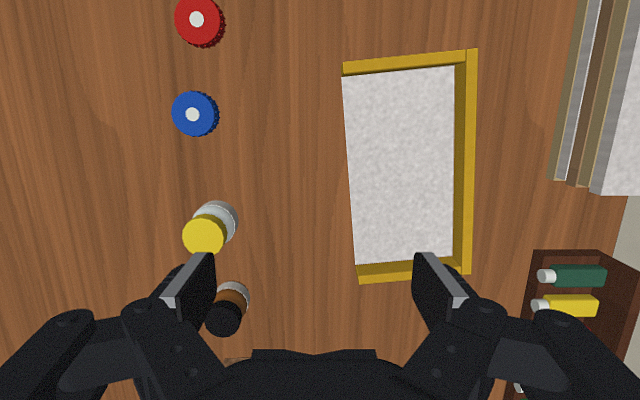

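The scene view shows the tray at (340,250), with blue at (354,169) and red at (388,171). The row continues with ochre at (308,172) and small at (268,178). The wrist view has red at (198,20), blue at (194,113), and the tray mouth corners near (342,75) and (356,265).

Run:
```python
from h import *
W=cv2.imread("pics/wrist0.png");S=cv2.imread("pics/scene0.png")
def blob(im,lo,hi,win):
    h=cv2.cvtColor(im,cv2.COLOR_BGR2HSV);m=cv2.inRange(h,np.array(lo),np.array(hi))
    k=np.zeros_like(m);x0,y0,x1,y1=win;k[y0:y1,x0:x1]=m[y0:y1,x0:x1]
    c=max(cv2.findContours(k,0,2)[0],key=cv2.contourArea);return c
cw,cs=calibration("wrist"),calibration("scene")
# white dots on the lids, z=20mm
for n,im,c,win in(("red w",W,cw,(180,5,215,35)),("blue w",W,cw,(178,100,208,128)),("red s",S,cs,(382,163,396,176)),("blue s",S,cs,(348,161,362,176))):
    b=blob(im,(0,0,130),(180,80,255),win);(u,v),r=cv2.minEnclosingCircle(b);print(n,u,v,r,onz(c,u,v,.02).round(4))
# caps
for n,win,lo,hi,z in(("ochre",(170,205,225,260),(20,120,120),(35,255,255),.062),("small",(195,295,245,340),(0,0,0),(180,255,50),.058)):
    b=blob(W,lo,hi,win);(u,v),r=cv2.minEnclosingCircle(b);print(n,u,v,r,onz(cw,u,v,z).round(4))
for n,win,lo,hi,z in(("ochre s",(295,150,325,185),(20,120,120),(35,255,255),.062),("small s",(255,160,282,182),(0,0,0),(180,255,50),.058)):
    b=blob(S,lo,hi,win);(u,v),r=cv2.minEnclosingCircle(b);print(n,u,v,r,onz(cs,u,v,z).round(4))
b=blob(W,(0,0,120),(180,60,255),(335,55,468,275))
p=cv2.approxPolyDP(cv2.convexHull(b),6,True)[:,0];
for u,v in p: print("base",u,v,onz(cw,u,v,0).round(4))
# eraser
b=blob(S,(0,0,150),(180,60,255),(425,150,450,182));(u,v),r=cv2.minEnclosingCircle(b);print("eraser",onz(cs,u,v,.016))
```

```text
red w 196.5 18.5 7.905794143676758 [0.4616 0.1517 0.02  ]
blue w 192.05882263183594 113.9117660522461 7.211982250213623 [0.4489 0.062  0.02  ]
red s 388.25 168.5 2.304986000061035 [0.4605 0.1514 0.02  ]
blue s 354.0 167.0 2.2361679077148438 [0.4486 0.0627 0.02  ]
ochre 203.6006622314453 235.10801696777344 22.19649314880371 [ 0.4641 -0.0557  0.062 ]
small 213.0108642578125 317.0 28.432329177856445 [ 0.4641 -0.1544  0.058 ]
ochre s 308.0 166.0 8.602425575256348 [ 0.4652 -0.0586  0.062 ]
small s 267.79998779296875 173.8000030517578 7.841029644012451 [ 0.4781 -0.1604  0.058 ]
base 453 65 [0.722  0.1121 0.    ]
base 452 254 [ 0.7456 -0.1053  0.    ]
base 355 264 [ 0.6264 -0.1188  0.    ]
base 341 77 [0.604  0.0996 0.    ]
eraser [0.44526552 0.27651035 0.016     ]
```

Call:
servo_tool(commands="0 0 0.179 0 0 0 0; 0 0 0.179 0 0 0 0; 0 0 0.179 0 0 0 0; 0 0 0.179 0 0 0 0; 0 0 0.179 0 0 0 0")

```text
time_s: 0.72
eef_pos: [0.5747, 0.0001, 0.2307]
eef_rot: [-0.0, 0.944, 0.329, -0.0]
wrist_force: [-0.5, 0.4, 0.6]
opening: -0.001
grasp_force: 0.0
```

Call:
servo_tool(commands="0 0 0.179 0 0 0 0; 0 0 0.179 0 0 0 0; 0 0 0.179 0 0 0 0; 0 0 0.179 0 0 0 0; 0 0 0.179 0 0 0 0")

```text
time_s: 1.35
eef_pos: [0.5747, 0.0001, 0.2307]
eef_rot: [-0.0, 0.994, -0.112, -0.001]
wrist_force: [0.2, 0.7, -1.3]
opening: 0.001
grasp_force: 0.0
```

Call:
servo_tool(commands="0 0 0.179 0 0 0 0; 0 0 0.179 0 0 0 0; 0 0 0 0 0 0 0; 0 0 0 0 0 0 0")

```text
time_s: 1.85
eef_pos: [0.5748, 0.0001, 0.231]
eef_rot: [0.0, 0.959, -0.283, -0.0]
wrist_force: [-0.6, -0.8, 0.1]
opening: -0.005
grasp_force: 0.0
```

```bash
cat >> h.py <<'E'
from scipy.spatial.transform import Rotation as Ro
C=np.array([.675,-.0035]);YA=.102
def tool():
    o=get_obs();q=o["eef_rot"];return o,Ro.from_quat([q[1],q[2],q[3],q[0]]).as_matrix()
def to(p):  # world target -> tool-axis shift in mm
    o,R=tool();s=R.T@(np.array(p)-o["eef_pos"])*1000
    print("t",o["time_s"],"tcp",o["eef_pos"].round(4),"yaw deg",np.degrees(np.arctan2(R[1,0],R[0,0])).round(2),"toolz",R[:,2].round(3),"shift",s.round(1));return s
def local(p):
    d=np.array(p[:2])-C;c,s=np.cos(YA),np.sin(YA);return np.array([c*d[0]+s*d[1],-s*d[0]+c*d[1]])
E
python3 - <<'E'
from h import *
to([.411,.185,.1]);print(tool()[0]["q"],tool()[0]["opening"])
cv2.imwrite("pics/w1.png",camera("wrist"))
E
```

```text
t 1.85 tcp [5.748e-01 1.000e-04 2.310e-01] yaw deg -32.87 toolz [-0.001  0.    -1.   ] shift [-237.9  -66.4  131.1]
[-2.06281967e-01  1.81022988e-01  1.60729694e+00 -3.14282942e-06
  1.35379461e+00  1.93823299e+00] -0.004737608747750773
```

View pics/w1.png

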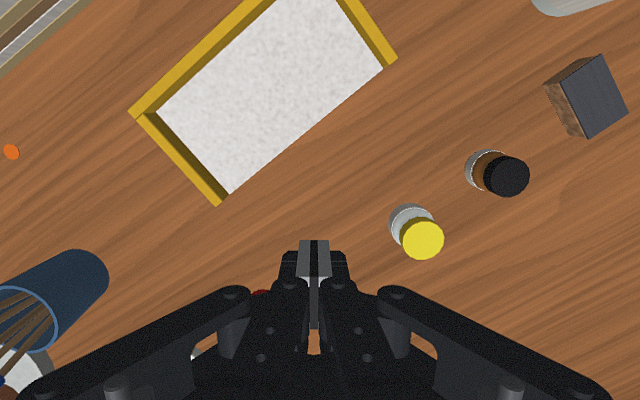

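The wrist view shows the tray ahead at (260,90), with image up being tool +x. The ochre cap is at (422,240), and the shut fingertips are at (314,260). The brush mug at (60,290) stays clear of the route.

Call:
servo_tool(commands="0 0 0 -48 -13 0 0; 0 0 0 -48 -13 0 0; 0 0 0 -48 -13 0 0; 0 0 0 -47 -13 0 0; 0 0 0 -47 -14 0 0")

```text
time_s: 2.52
eef_pos: [0.4105, 0.1862, 0.2314]
eef_rot: [-0.0, 0.959, -0.284, 0.0]
wrist_force: [0.2, 0.5, -0.5]
opening: 0.0
grasp_force: 0.0
```

Call:
servo_tool(commands="0 0 0 0 0 40 0; 0 0 0 0 0 40 0; 0 0 0 0 0 40 0; 0 0 0 0 0 0 0; 0 0 0 0 0 0 0")

```text
time_s: 3.15
eef_pos: [0.4125, 0.1853, 0.1127]
eef_rot: [-0.0, 0.959, -0.284, 0.001]
wrist_force: [0.5, -0.5, 0.3]
opening: 0.004
grasp_force: 0.0
```

```bash
cat >> h.py <<'E'
def lids(tag=None):
    c=calibration("wrist");W=camera("wrist");h=cv2.cvtColor(W,cv2.COLOR_BGR2HSV)
    if tag: cv2.imwrite(f"pics/{tag}.png",W)
    o,R=tool();out={}
    white=cv2.inRange(h,(0,0,120),(180,90,255))
    for n,m in(("red",cv2.inRange(h,(0,150,70),(8,255,255))|cv2.inRange(h,(172,150,70),(180,255,255))),("blue",cv2.inRange(h,(105,150,70),(125,255,255)))):
        cs=[x for x in cv2.findContours(m,cv2.RETR_EXTERNAL,2)[0] if cv2.contourArea(x)>400]
        if not cs: print(n,"none");continue
        k=max(cs,key=cv2.contourArea);f=np.zeros_like(m);cv2.drawContours(f,[cv2.convexHull(k)],-1,255,-1)
        d=[x for x in cv2.findContours(white&f,cv2.RETR_EXTERNAL,2)[0] if cv2.contourArea(x)>40]
        if not d: print(n,"no dot",cv2.minEnclosingCircle(k));continue
        (u,v),r=cv2.minEnclosingCircle(max(d,key=cv2.contourArea));p=onz(c,u,v,.02);out[n]=p
        print(n,(round(u),round(v),round(r,1)),p.round(4),"tray mm",(local(p)*1000).round(1),"tool mm",(R.T@(p-o["eef_pos"])*1000).round(1))
    return out
E
python3 - <<'E'
from h import *
to([.411,.185,.008]);lids("w2")
E
```

```text
t 3.15 tcp [0.4125 0.1853 0.1127] yaw deg -33.02 toolz [ 0.002  0.    -1.   ] shift [ -1.2   1.2 104.7]
red (318, 121, 10.4) [0.4614 0.1514 0.02  ] tray mm [-196.7  175.8] tool mm [58.9  2.4 93.2]
blue (441, 62, 11.7) [0.449  0.0621 0.02  ] tray mm [-218.2   88.3] tool mm [97.1 83.9 93.2]
```

View pics/w2.png

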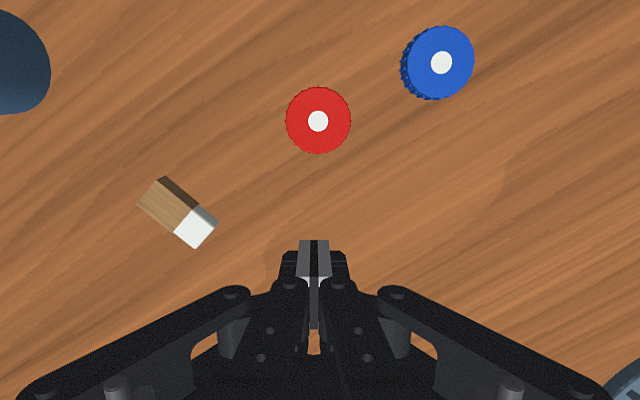

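The wrist view shows red straight ahead at (318,121), blue at (441,62), and the eraser at (178,212), clear of the tips at (314,260). I'll descend behind red.

Call:
servo_tool(commands="0 0 0 -1 2 35 0; 0 0 0 0 0 35 0; 0 0 0 0 0 26 0; 0 0 0 0 0 8 0; 0 0 0 0 0 0 0")

```text
time_s: 3.82
eef_pos: [0.4106, 0.1842, 0.0082]
eef_rot: [-0.0, 0.959, -0.285, 0.001]
wrist_force: [-0.2, -0.3, 0.9]
opening: 0.004
grasp_force: 0.0
```

Call:
servo_tool(commands="0 0 0 5 0 0 0; 0 0 0 6 0 0 0; 0 0 0 6 0 0 0; 0 0 0 6 0 0 0; 0 0 0 8 0 0 0")

```text
time_s: 4.45
eef_pos: [0.4359, 0.1669, 0.0073]
eef_rot: [0.0, 0.959, -0.285, -0.0]
wrist_force: [-0.3, -0.4, 0.6]
opening: -0.001
grasp_force: 0.2
```

Run:
```python
from h import *
to([.68,.0083,.008]);lids()
```

```text
t 4.45 tcp [0.4359 0.1669 0.0073] yaw deg -33.07 toolz [-0. -0. -1.] shift [291.1  -0.3  -0.8]
red (314, 195, 17.2) [0.4652 0.1488 0.02  ] tray mm [-193.2  172.9] tool mm [ 33.2  -0.6 -12.5]
blue (527, 110, 20.4) [0.4493 0.0622 0.02  ] tray mm [-217.9   88.4] tool mm [ 67.2  80.6 -12.5]
```

Call:
servo_tool(commands="0 0 0 10 0 0 0; 0 0 0 10 0 0 0; 0 0 0 10 0 0 0; 0 0 0 10 0 0 0; 0 0 0 10 0 0 0")

```text
time_s: 5.12
eef_pos: [0.4781, 0.1394, 0.0073]
eef_rot: [0.0, 0.959, -0.285, -0.0]
wrist_force: [1.1, 0.5, 0.6]
opening: -0.001
grasp_force: 0.1
```

Run:
```python
from h import *
to([.68,.0083,.008]);lids()
```

```text
t 5.125 tcp [0.4781 0.1394 0.0073] yaw deg -33.08 toolz [-0. -0. -1.] shift [240.7  -0.3  -0.7]
red (314, 195, 17.2) [0.5074 0.1213 0.02  ] tray mm [-154.   141.3] tool mm [ 33.   -0.6 -12.4]
blue (508, 234, 17.4) [0.4489 0.062  0.02  ] tray mm [-218.2   88.1] tool mm [ 16.5  81.1 -12.5]
```

Call:
servo_tool(commands="0 0 0 12 0 0 0; 0 0 0 12 0 0 0; 0 0 0 12 0 0 0; 0 0 0 12 0 0 0; 0 0 0 12 0 0 0")

```text
time_s: 5.8
eef_pos: [0.5285, 0.1066, 0.0073]
eef_rot: [0.0, 0.959, -0.285, -0.0]
wrist_force: [-0.5, 0.7, 1.8]
opening: -0.002
grasp_force: 0.2
```

Run:
```python
from h import *
to([.68,.0083,.008]);lids("w3")
```

```text
t 5.8 tcp [0.5285 0.1066 0.0073] yaw deg -33.08 toolz [-0.  0. -1.] shift [180.6  -0.3  -0.7]
red (314, 195, 17.2) [0.5578 0.0885 0.02  ] tray mm [-107.2  103.5] tool mm [ 32.7  -0.6 -12.3]
blue no dot ((486.0, 325.5), 51.65520477294922)
```

View pics/w3.png

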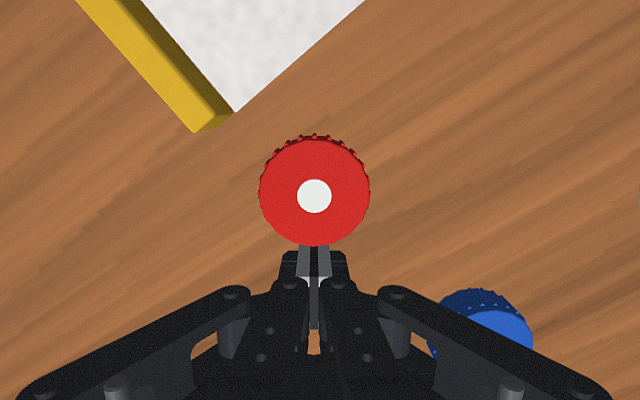

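Red is centred on the fingers at (314,195), and the tray's left wall end at (235,110) will pass more than 10 mm clear. I'll keep pushing.

Call:
servo_tool(commands="0 0 0 10 0 0 0; 0 0 0 10 0 0 0; 0 0 0 10 0 0 0; 0 0 0 10 0 0 0; 0 0 0 10 0 0 0")

```text
time_s: 6.48
eef_pos: [0.5702, 0.0795, 0.0073]
eef_rot: [0.0, 0.959, -0.285, -0.0]
wrist_force: [0.1, 0.8, 0.9]
opening: 0.003
grasp_force: 0.1
```

Call:
servo_tool(commands="0 0 0 10 0 0 0; 0 0 0 10 0 0 0; 0 0 0 10 0 0 0; 0 0 0 10 0 0 0; 0 0 0 10 0 0 0")

```text
time_s: 7.1
eef_pos: [0.6122, 0.0522, 0.0073]
eef_rot: [0.0, 0.959, -0.285, 0.0]
wrist_force: [-0.2, 0.1, 0.6]
opening: -0.001
grasp_force: 0.2
```

Run:
```python
from h import *
to([.68,.0083,.008]);lids()
```

```text
t 7.1 tcp [0.6122 0.0522 0.0073] yaw deg -33.07 toolz [ 0. -0. -1.] shift [80.8 -0.2 -0.7]
red (314, 195, 17.1) [0.6414 0.034  0.02  ] tray mm [-29.6  40.8] tool mm [ 32.9  -0.7 -12.4]
blue none
```

Call:
servo_tool(commands="0 0 0 10 0 0 0; 0 0 0 10 0 0 0; 0 0 0 10 0 0 0; 0 0 0 10 0 0 0; 0 0 0 5 0 0 0")

```text
time_s: 7.78
eef_pos: [0.65, 0.0275, 0.0073]
eef_rot: [-0.0, 0.959, -0.285, 0.0]
wrist_force: [-0.1, 0.5, 0.5]
opening: 0.001
grasp_force: 0.2
```

Call:
servo_tool(commands="0 0 0 -12 0 0 0; 0 0 0 -20 0 0 0; 0 0 0 -10 0 -40 0; 0 0 0 0 0 -50 0; 0 0 0 0 0 0 0")

```text
time_s: 8.4
eef_pos: [0.6166, 0.0515, 0.1023]
eef_rot: [-0.001, 0.959, -0.284, 0.004]
wrist_force: [0.1, -0.4, -0.7]
opening: 0.002
grasp_force: 0.0
```

Run:
```python
from h import *
r=lids("w4")
b=np.array([.449,.0621]);t=C+Ro.from_euler('z',YA).as_matrix()[:2,:2]@[.005,-.06]
d=(t-b);L=np.linalg.norm(d);d/=L;print("target",t,"L",L,"yaw",np.degrees(np.arctan2(d[1],d[0])))
to(list(b-.06*d)+[.1])
```

```text
red (317, 96, 11.1) [0.6796 0.0093 0.02  ] tray mm [ 5.9 12.2] tool mm [77.   0.3 79.9]
blue none
target [ 0.68608341 -0.06267903] L 0.2679148163434493 yaw -27.758217822074283
t 8.45 tcp [0.615  0.0515 0.0996] yaw deg -33.03 toolz [ 0.004 -0.    -1.   ] shift [-204.6   87.1   -1.3]
```

View pics/w4.png

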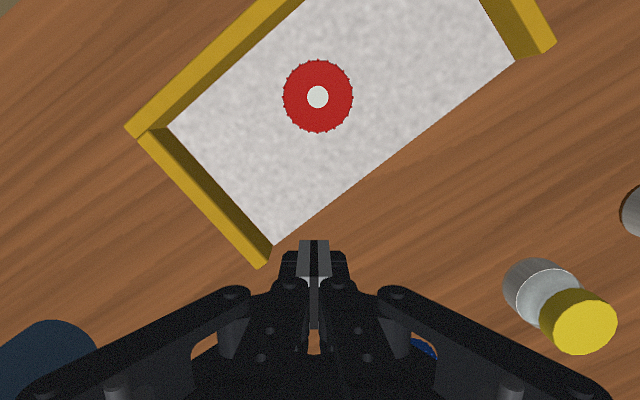

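Red lies flat inside the tray at (317,96), and the ochre jar hasn't moved at (580,315). Blue is next.

Call:
servo_tool(commands="0 0 0 -41 17 0 0; 0 0 0 -41 17 0 0; 0 0 0 -41 17 0 0; 0 0 0 -41 18 0 0; 0 0 0 -41 18 0 0")

```text
time_s: 9.07
eef_pos: [0.3915, 0.0904, 0.0956]
eef_rot: [0.0, 0.959, -0.285, -0.002]
wrist_force: [0.3, -0.2, 0.1]
opening: 0.0
grasp_force: 0.0
```

Call:
servo_tool(commands="0 0 -0.092 0 0 0 0; 0 0 0 0 0 0 0; 0 0 0 0 0 0 0")

```text
time_s: 9.45
eef_pos: [0.3947, 0.0899, 0.0968]
eef_rot: [0.0, 0.971, -0.241, -0.0]
wrist_force: [1.0, -0.7, 0.3]
opening: -0.0
grasp_force: 0.0
```

Run:
```python
from h import *
r=lids();b=r["blue"][:2];d=np.array([.6861,-.0627])-b;d/=np.linalg.norm(d);print(np.degrees(np.arctan2(d[1],d[0])))
to(list(b-.055*d)+[.008])
```

```text
red none
blue (314, 119, 11.1) [0.4487 0.062  0.02  ] tray mm [-218.4   88.2] tool mm [60.7 -0.7 76.9]
-27.725325951041143
t 9.5 tcp [0.3948 0.0899 0.0969] yaw deg -27.89 toolz [-0.001  0.    -1.   ] shift [ 5.7 -0.5 88.9]
```

Call:
servo_tool(commands="0 0 0.000 0 0 35 0; 0 0 0 0 0 30 0; 0 0 0 0 0 18 0; 0 0 0 0 0 6 0; 0 0 0 0 0 0 0")

```text
time_s: 10.12
eef_pos: [0.3949, 0.0898, 0.0082]
eef_rot: [0.0, 0.971, -0.241, -0.0]
wrist_force: [-0.9, -0.9, -0.1]
opening: -0.004
grasp_force: 0.0
```

Call:
servo_tool(commands="0 0 0 6 0 0 0; 0 0 0 6 0 0 0; 0 0 0 6 0 0 0; 0 0 0 8 0 0 0; 0 0 0 10 0 0 0")

```text
time_s: 10.75
eef_pos: [0.4272, 0.0728, 0.0083]
eef_rot: [-0.0, 0.971, -0.24, 0.0]
wrist_force: [-1.0, 0.6, -0.2]
opening: -0.001
grasp_force: 0.1
```

Call:
servo_tool(commands="0 0 0 10 0 0 0; 0 0 0 10 0 0 0; 0 0 0 10 0 0 0; 0 0 0 10 0 0 0; 0 0 0 10 0 0 0")

```text
time_s: 11.38
eef_pos: [0.4715, 0.0494, 0.0082]
eef_rot: [0.0, 0.971, -0.24, -0.0]
wrist_force: [0.2, 0.9, 0.4]
opening: 0.001
grasp_force: 0.0
```

Run:
```python
from h import *
to([.686,-.0627,.008]);lids()
```

```text
t 11.375 tcp [0.4715 0.0494 0.0082] yaw deg -27.8 toolz [-0.  0. -1.] shift [ 2.42e+02 -8.00e-01  2.00e-01]
red none
blue (315, 195, 17.1) [0.5023 0.0338 0.02  ] tray mm [-168.    54.7] tool mm [ 33.   -0.4 -11.3]
```

Call:
servo_tool(commands="0 0 0 11 0 0 0; 0 0 0 11 0 0 0; 0 0 0 11 0 0 0; 0 0 0 11 0 0 0; 0 0 0 11 0 0 0")

```text
time_s: 12.05
eef_pos: [0.5203, 0.0237, 0.0083]
eef_rot: [-0.0, 0.971, -0.24, 0.0]
wrist_force: [-0.1, -0.3, 0.5]
opening: -0.001
grasp_force: 0.1
```

Call:
servo_tool(commands="0 0 0 11 0 0 0; 0 0 0 11 0 0 0; 0 0 0 11 0 0 0; 0 0 0 11 0 0 0; 0 0 0 11 0 0 0")

```text
time_s: 12.68
eef_pos: [0.5689, -0.0019, 0.0083]
eef_rot: [-0.0, 0.971, -0.24, -0.0]
wrist_force: [0.1, -0.1, 0.7]
opening: 0.002
grasp_force: 0.1
```

Run:
```python
from h import *
to([.686,-.0627,.008]);lids("w5")
```

```text
t 12.675 tcp [ 0.5689 -0.0019  0.0083] yaw deg -27.8 toolz [-0.  0. -1.] shift [132.   -0.8   0.3]
red (148, 40, 21.7) [0.6794 0.0091 0.02  ] tray mm [ 5.7 12.1] tool mm [ 91.  -61.3 -11.1]
blue (315, 195, 17.1) [ 0.5996 -0.0175  0.02  ] tray mm [-76.4  -6.3] tool mm [ 32.9  -0.5 -11.3]
```

View pics/w5.png

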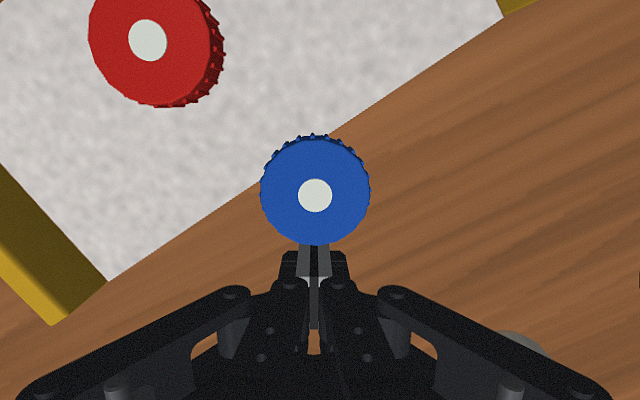

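Blue is centred on the fingers at (315,195) and about to cross the mouth, and red at (148,40) is clear of its path. I have 99 mm left to push, so I'll stop at about 95.

Call:
servo_tool(commands="0 0 0 10 0 0 0; 0 0 0 10 0 0 0; 0 0 0 10 0 0 0; 0 0 0 10 0 0 0; 0 0 0 10 0 0 0")

```text
time_s: 13.35
eef_pos: [0.6131, -0.0252, 0.0083]
eef_rot: [0.0, 0.971, -0.24, 0.0]
wrist_force: [-0.2, 1.1, 0.1]
opening: 0.001
grasp_force: 0.1
```

Call:
servo_tool(commands="0 0 0 10 0 0 0; 0 0 0 10 0 0 0; 0 0 0 10 0 0 0; 0 0 0 10 0 0 0; 0 0 0 5 0 0 0")

```text
time_s: 13.98
eef_pos: [0.6529, -0.0462, 0.0083]
eef_rot: [-0.0, 0.971, -0.24, 0.0]
wrist_force: [0.4, 0.4, -0.7]
opening: 0.0
grasp_force: 0.1
```

Call:
servo_tool(commands="0 0 0 -12 0 0 0; 0 0 0 -20 0 0 0; 0 0 0 -20 0 -30 0; 0 0 0 -10 0 -60 0; 0 0 0 0 0 -50 0")

```text
time_s: 14.6
eef_pos: [0.5956, -0.0157, 0.1496]
eef_rot: [-0.0, 0.971, -0.24, -0.001]
wrist_force: [0.9, -0.2, 0.6]
opening: -0.003
grasp_force: 0.0
```

Call:
servo_tool(commands="0 0 0 0 0 0 0; 0 0 0 0 0 0 0; 0 0 0 0 0 0 0")

```text
time_s: 14.98
eef_pos: [0.5959, -0.0165, 0.1463]
eef_rot: [0.0, 0.971, -0.24, -0.002]
wrist_force: [-0.3, -0.2, -0.6]
opening: 0.001
grasp_force: 0.0
```

Run:
```python
from h import *
lids();cv2.imwrite("pics/scene9.png",camera("scene"));print(get_obs()["time_s"],get_obs()["eef_pos"])
```

```text
red (236, 115, 9.3) [0.6793 0.0095 0.02  ] tray mm [ 5.6 12.5] tool mm [ 61.9 -62.1 126. ]
blue (314, 64, 9.8) [ 0.6838 -0.0622  0.02  ] tray mm [  2.8 -59.3] tool mm [ 99.3  -0.7 126. ]
15.075 [ 0.5962815  -0.0166473   0.14647168]
```

View pics/scene9.png

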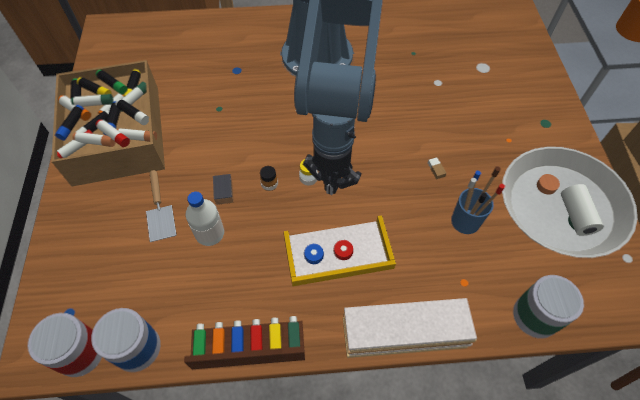

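The scene view shows blue at (314,253) and red at (343,250) lying flat inside the tray. All the bystanders are where they started, and the arm is clear.

```bash
python3 -c "from bench import *; print(hand_in())"
```

```text
the job is handed in; nothing more can be done
None
```

Both lids were pushed flat and wholly into the tray with closed fingers, nothing else was seen to move, and the job was handed in at about 15 s; no verdict was returned.

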